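# Lock a sprung temperature probe into the blind well of a spore-test incubator

## Robot

A 6-joint arm with a two-finger parallel gripper is mounted at the origin on a cart in front of the work surface, level with it; the furniture and walls round the work are solid. World frame = base frame: x ahead of the robot, y to its left, z up, the work surface at z = 0. Lengths are in m, angles in rad, forces in N, time in s.
With the tool pointing down it reaches from about 0.3 to 0.875 m from the base axis. Payload 6.4 kg.
Tool frame: the origin (TCP) lies where the fingers leave the gripper's body, on its centre line; the fingertips stand 73 mm ahead of it and the grasp point (between the pads) lies 54 mm ahead of it; z points along the fingers, y is the line along which they close (so a half turn about z gives the same grasp; the last joint's range is limited). The gripper opens to 85 mm and grips with 20 to 120 N. Pads are 22 mm wide; open, the fingers measure 114 mm over their backs; the gripper's body (76 mm by 85 mm) begins 54 mm behind the grasp point. The pads swing forward as they close: fully open they stand 13 mm farther back than shut.
Start: joints at [1.142, 0.181, 1.607, -0, 1.354, -0.206], TCP at [0.127, 0.561, 0.304] pointing down, gripper open.
Joint ranges: [-2.99, 2.99], [-0.89, 2.07], [0.3, 2.58], [-1.14, 4.28], [0, 2.63], [-3.12, 3.12]. Speed limits (rad/s): [2.57, 2.57, 3.01, 3.14, 3.14, 3.14].

## Interface

Orientations are given as a unit quaternion [w, x, y, z].
In Python, from bench import ctrl gives the robot as it stands.
- The arm moves only by the tool carry_out, never from a script. Its argument "steps" is one flat list of numbers, 7 for each row, row after row: the shift along the tool's x, y, z in m, then the turn, a rotation vector about the tool's x, y, z in rad, then the opening, from 0 (shut) to 1 (fully open). In form: [dx, dy, dz, wx, wy, wz, claw, dx, dy, dz, wx, wy, wz, claw, ...]. A call has 1 to 20 rows; each row is the pose to reach, as a shift and turn from the pose commanded when the call began, along the tool's axes at that moment; what a row does not reach only later rows make up. A row lasts 1/10 s, in which the tool goes at most 50 mm and 8.59 degrees, less where a joint would pass 70% of its speed; a pose out of reach is approached as far as the arm can. A call with a gripper value outside its range is refused whole. The fingers move at their own pace and stop on an object; the grip force is fixed at half the most. Time passes only in rows, so rows that repeat a pose let the fingers close. It gives the time, the measured TCP pose, the force, the opening and the grip force at its end, in the units of the state.
- ctrl.get_obs(): the state, without advancing time (a new reading comes with each control period).
- ctrl.camera(name): name is "scene" or "side" or "wrist"; returns the picture (480x640x3 uint8, red, green, blue); there is no depth.
- ctrl.camera_params(name): a dict with "vertical_fov" (degrees; the focal length in pixels is half the picture's height over the tangent of half this angle, whatever the lens; pixels are square), "cx", "cy" (the principal point, pixels), "cam_to_world" (4x4, takes a point from camera to world coordinates); the wrist camera has in their place "hand_eye" (4x4, takes a point from camera to tool coordinates, whose origin is the TCP and whose axes are the flange's). Camera axes: x right, y down, z forward; pixel columns grow to the right and rows downward; lengths in m; the calibration is good to about 2 mm. A picture is of the moment at which its call begins: read the wrist's pose just before it. camera_params takes no time and is no camera call.
- ctrl.hand_in(): hands the job in; it is judged then, once.
The state is a dict: "time_s": time; "q": joint angles; "dq": joint speeds; "joint_efforts": joint torques, N m; "eef_pos": TCP position; "eef_rot": TCP orientation; "wrist_force": force on the tool from outside, world axes, zero at the start; "torque": the same for the moment, N m; "opening": opening from 0.0 (shut) to 1.0 (fully open); "grasp_force": force on a finger pad.
Only numpy, scipy, OpenCV 4.12 (cv2) and the standard library are available. Lean on these libraries where they do the work, as an engineer would, in place of code of your own. Each camera call takes 0.05 s, during which the arm holds its last target. There are 200 camera calls.

## Task

Fit the blue-winged logger probe for the incubator's weekly temperature check: lift it out of its parking stand and lower its rod down the steel bayonet port of the white incubator, wing in line with the entry slots, until the tip stands on the bottom of the well and the sprung cap is fully home; press it firmly but not hard, so that the washer under the cap is squeezed on the block, and hold it so for a second. Keeping it down, turn it clockwise until the wing is in line with the green marks and let go, so that the spring lifts the cap into its notches and the probe stays locked upright with the rod on the bottom. Leave the vials and the tape roll where they are.

Things in the scene. Friction and masses are not known exactly. Their poses are not given: they have to be found in the camera images.
- probe: Loose upright logger probe, about 0.15 kg. Origin: centre of the underside of the black elastic washer (radius 13.5 mm, gives 1 mm for 15 N) under its steel hub (radius 15 mm, up to z 20 mm); z up. Two bayonet ears stick out along +x and -x to 22 mm from the axis, 8 mm wide, z 1.5 to 5.5 mm. A half turn makes no difference. At the start it hangs in the parking stand, washer on its top.
- wing (a point): Middle of the probe's blue wing, its handle, 35.5 mm above the probe's origin on its axis: 42 mm long along the probe's x (in line with the ears), 13 mm thick along y, from 19 to 52 mm above the probe's origin. The wider hub ends at 20 mm: keep fingertips above that.
- rod_tip (a point): Tip of the probe's steel depth rod: radius 4 mm, tapered over the last 3 mm, on the probe's axis, 50.5 mm below the probe's origin when the spring is at rest.
- rod (a joint): How far the rod is pushed up into the cap (m): 0 at rest, at most 0.015. The spring needs about 2.5 N to start, then 0.32 N for each mm.
- probe_stand: Fixed round parking stand on a dark weighted foot (radius 42 mm); grey column radius 21 mm, flat top 60 mm above the origin (underside centre), bore radius 5.8 mm and 53 mm deep on its axis.
- incubator: Fixed white incubator, 134 x 180 x 62 mm, aluminium block on top. Origin: underside centre; z up, -x is the front with the dark display. Its x axis is the locked direction of the probe's ears and wing (green marks on the collar); the two entry slots (white marks) lie along the line 65 degrees (1.134 rad) counter-clockwise of the x axis, seen from above.
- port (a point): Centre of the port on the block's face, 60 mm above the incubator's underside, 36 mm to its -y side; mouth of the blind well: radius 4.75 mm, 1.5 mm chamfer, 40 mm deep. The rod tip meets the bottom when the probe's origin is 10.5 mm above this point; at 0 mm the washer meets the face (spring then 6 N). Let go when locked, the spring lifts the probe to 4.5 mm, into the notches.
- collar_rim (a point): Centre of the upper rim of the steel bayonet collar (outer radius 30 mm), 15.5 mm above the port. Lips, top 14 mm above the port, leave a round opening (radius 16.5 mm) and two entry slots 11 mm wide. Ears pass under the teeth only with the washer firmly on the face (10 to 25 N of push in all; ear clearance 1.5 mm). A fixed stop ends the turn 5 degrees past the locked direction.
- vial_1: Bystander: loose small amber vial with blue cap, 26 x 25 x 42 mm, origin at the underside.
- vial_2: Bystander: loose small amber vial with red cap, 26 x 25 x 42 mm, origin at the underside.
- vial_3: Bystander: white vial with yellow cap, 30 x 29 x 54 mm, standing loose in the rear vial well of the incubator, about 80 mm from the port, 14 mm proud of the block; origin at its underside.
- tape_roll: Bystander: loose roll of beige tape, 103 x 101 x 25 mm, origin at the underside.

How it is judged:
On the way, in this order (a step that is already met when the one before it is completed fails the run):
1. the rod stands in the well of the port (horizontal distance between rod_tip and port below 0.004 m and z of rod_tip in the frame of port below -0.005 m), for 0.1 s.
2. before the turn, the rod is bottomed and the washer is pressed on the face with more than 9 N in all (z of probe in the frame of port below 0.0015 m and contact force between probe and incubator above 9 N and value of joint rod above 0.007 m and horizontal distance between probe and port below 0.004 m and angle between the x axis of probe and the x axis of incubator, either way round above 0.6 rad), for 0.4 s.
At the end, for the whole second after the job is handed in: The probe is locked in the port and released: ears within 0.2 rad of the locked direction, cap lifted into the notch (2.8 to 6.2 mm above the face), within 4 mm of the port's axis, upright within 0.1 rad, at rest, its rod on the well's bottom with the spring compressed by more than 3 mm (z of probe in the frame of port between 0.0028 and 0.0062 m and horizontal distance between each of probe, rod_tip and port below 0.004 m and angle between the x axis of probe and the x axis of incubator, either way round below 0.2 rad and angle between probe's own z axis and vertical below 0.1 rad and value of joint rod above 0.003 m and linear speed of probe below 0.01 m/s); the robot touches nothing.
It fails at once if the probe is forced: more than 30 N between the probe and the incubator (contact force between probe and incubator above 30 N).
It fails at once if a vial or the tape roll is moved by more than 15 mm (distance of any of vial_1, vial_2, vial_3, tape_roll from where it was at the start of the episode above 0.015 m).
It also fails if it takes over 64 s, if anything falls off the work surface, if the arm or the gripper's body presses on something with over 40 N, if the wrist force passes 120 N, or if a joint passes its speed limit or range.

## Working session

There is one attempt and no reset: what is moved stays moved. The work goes in short steps, Python scripts to look and compute and a tool call to move; the robot and the scene stay as the last step left them, time stands still between calls to the robot, and variables do not carry over. Pictures are saved under pics/ and viewed, at most 10 in all, crops included, and the job is handed in when it is done.

Besides the shell and the picture viewer there is one more tool, called after "Call:" as a command line: name --argument value ..., lists and objects as JSON in quotes. carry_out: Moves the arm, as the interface text tells. Its arguments: {"type":"object","properties":{"steps":{"type":"array"}},"required":["steps"]}

```bash
mkdir -p pics
cat > h.py <<'E'
from bench import ctrl
import numpy as np, cv2
from scipy.spatial.transform import Rotation as R
def pose():
    o=ctrl.get_obs(); T=np.eye(4); q=o["eef_rot"]; T[:3,:3]=R.from_quat([q[1],q[2],q[3],q[0]]).as_matrix(); T[:3,3]=o["eef_pos"]; return T
def snap(n,f=None):
    T=pose(); im=ctrl.camera(n); p=ctrl.camera_params(n)
    M=T@np.array(p["hand_eye"]) if n=="wrist" else np.array(p["cam_to_world"])
    if f: cv2.imwrite("pics/"+f,im[:,:,::-1])
    return im,(240/np.tan(np.radians(p["vertical_fov"]/2)),p["cx"],p["cy"],M)
def onplane(c,u,v,z):
    f,cx,cy,M=c; d=M[:3,:3]@np.array([(u-cx)/f,(v-cy)/f,1]); return M[:3,3]+d*(z-M[2,3])/d[2]
def proj(c,P):
    f,cx,cy,M=c; q=np.linalg.inv(M)@np.append(P,1); return f*q[0]/q[2]+cx,f*q[1]/q[2]+cy
E
python3 - <<'E'
from h import *
a,ca=snap("scene");b,cb=snap("side");w,cw=snap("wrist")
np.set_printoptions(precision=4,suppress=True)
for c in(ca,cb,cw):print(c[:3]);print(c[3])
print(pose()); print(ctrl.get_obs()["time_s"])
cv2.imwrite("pics/a.png",a[:,:,::-1]);cv2.imwrite("pics/b.png",b[:,:,::-1]);cv2.imwrite("pics/w.png",w[:,:,::-1])
E
```

```text
(np.float64(533.9339219085613), 323.21079154482305, 232.07935083185654)
[[ 0.815  -0.353   0.4595  0.051 ]
 [-0.5792 -0.4766  0.6614 -0.7166]
 [-0.0145 -0.8052 -0.5929  0.6809]
 [ 0.      0.      0.      1.    ]]
(np.float64(496.56590564488954), 314.6204104021773, 239.35564309474177)
[[-0.9928 -0.0751  0.0932  0.4253]
 [-0.1175  0.4616 -0.8793  0.703 ]
 [ 0.023  -0.8839 -0.4671  0.4982]
 [ 0.      0.      0.      1.    ]]
(np.float64(409.8794830257878), 318.6759598134581, 244.17188455989017)
[[ 0.2206  0.9229  0.3156  0.0459]
 [ 0.9754 -0.2082 -0.0731  0.5789]
 [-0.0017  0.3239 -0.9461  0.3732]
 [ 0.      0.      0.      1.    ]]
[[-0.9753  0.221  -0.0005  0.1269]
 [ 0.221   0.9753 -0.0012  0.5605]
 [ 0.0003 -0.0013 -1.      0.3032]
 [ 0.      0.      0.      1.    ]]
0.15
```

View pics/a.png

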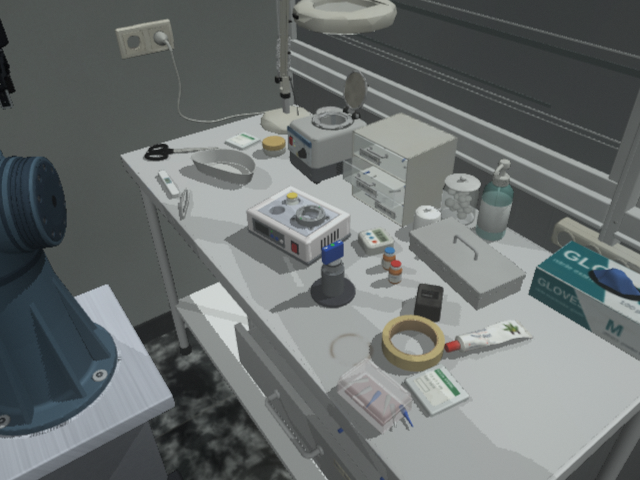

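View pics/b.png

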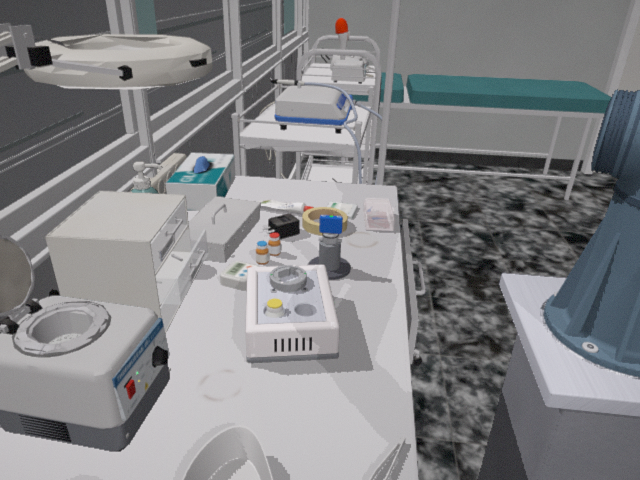

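The scene picture shows the blue wing at about (333,252) and the collar at (311,214). The side picture shows the wing at (330,226) and the collar at (290,278). Next I'll locate both roughly.

Run:
```python
from h import *
np.set_printoptions(precision=4,suppress=True)
a=cv2.imread("pics/a.png");b=cv2.imread("pics/b.png")
def cam(n):
    p=ctrl.camera_params(n);return (240/np.tan(np.radians(p["vertical_fov"]/2)),p["cx"],p["cy"],np.array(p["cam_to_world"]))
ca,cb=cam("scene"),cam("side")
def blue(im,x0,y0,x1,y1):
    h=cv2.cvtColor(im,cv2.COLOR_BGR2HSV);m=cv2.inRange(h,(105,140,60),(130,255,255));k=np.zeros_like(m);k[y0:y1,x0:x1]=m[y0:y1,x0:x1]
    return cv2.minAreaRect(cv2.findNonZero(k)),cv2.boundingRect(k)
ra=blue(a,310,230,355,275);rb=blue(b,310,205,352,245);print(ra,rb)
def tri(u,v):
    A=[];B=[]
    for c,(x,y) in((ca,u),(cb,v)):
        d=onplane(c,x,y,0)-c[3][:3,3];d/=np.linalg.norm(d);Pm=np.eye(3)-np.outer(d,d);A.append(Pm);B.append(Pm@c[3][:3,3])
    return np.linalg.lstsq(np.vstack(A),np.hstack(B),rcond=None)[0]
print(tri(ra[0][0],rb[0][0])) if 0 else print(tri(ra[0],rb[0]),tri((311,214),(290,278)))
print(onplane(ca,333,291,.005))
for c,u in((ca,(311,213)),(cb,(289,277))):print(onplane(c,*u,.0755))
```

```text
(((332.800048828125, 251.10000610351562), (15.20526123046875, 24.59674835205078), 63.43495178222656), (322, 242, 21, 22)) (((330.5, 224.5), (17.0, 21.0), 90.0), (320, 216, 22, 18))Traceback (most recent call last):
  File "<stdin>", line 16, in <module>
  File "<stdin>", line 13, in tri
ValueError: too many values to unpack (expected 2)
```

```bash
cat >> h.py <<'E'
def tri(*obs):
    A=[];B=[]
    for c,(x,y) in obs:
        d=onplane(c,x,y,0)-c[3][:3,3];d/=np.linalg.norm(d);Pm=np.eye(3)-np.outer(d,d);A.append(Pm);B.append(Pm@c[3][:3,3])
    return np.linalg.lstsq(np.vstack(A),np.hstack(B),rcond=None)[0]
def cam(n):
    p=ctrl.camera_params(n);return (240/np.tan(np.radians(p["vertical_fov"]/2)),p["cx"],p["cy"],np.array(p["cam_to_world"]))
np.set_printoptions(precision=4,suppress=True)
E
python3 - <<'E'
from h import *
ca,cb=cam("scene"),cam("side")
print(tri((ca,(332.8,251.1)),(cb,(330.5,224.5))),tri((ca,(311,213)),(cb,(289,277))))
print(onplane(ca,333,291,.005))
for c,u in((ca,(311,213)),(cb,(289,277))):print(onplane(c,*u,.0755))
# tool down moves: needed in tool axes
T=pose()
for P in ([.464,-.13,.303],):print(T[:3,:3].T@(np.array(P)-T[:3,3]))
E
```

```text
[ 0.4846 -0.1198  0.0952] [0.5387 0.031  0.0706]
[ 0.4826 -0.1238  0.005 ]
[0.538  0.0261 0.0755]
[0.5348 0.041  0.0755]
[-0.4813 -0.5989  0.0009]
```

Call:
carry_out --steps '[-0.5,-0.51,0.023,0,0,0,1,-0.5,-0.51,0.023,0,0,0,1,-0.5,-0.51,0.023,0,0,0,1,-0.5,-0.51,0.023,0,0,0,1,-0.5,-0.51,0.023,0,0,0,1,-0.5,-0.51,0.023,0,0,0,1,-0.5,-0.51,0.023,0,0,0,1,-0.5,-0.51,0.023,0,0,0,1,-0.5,-0.51,0.023,0,0,0,1,-0.5,-0.51,0.023,0,0,0,1,-0.5,-0.51,0.023,0,0,0,1,-0.5,-0.51,0.023,0,0,0,1,-0.5,-0.51,0.023,0,0,0,1,-0.5,-0.51,0.023,0,0,0,1,-0.5,-0.51,0.023,0,0,0,1,-0.5,-0.51,0.023,0,0,0,1,-0.5,-0.51,0.023,0,0,0,1,-0.5,-0.51,0.023,0,0,0,1]'

```text
time_s: 1.95
eef_pos: [0.5013, -0.0456, 0.2807]
eef_rot: [-0.0, 0.11, 0.994, 0.0]
wrist_force: [-0.2, 1.0, 0.0]
opening: 0.999
grasp_force: 0.0
```

Run:
```python
from h import *
w,c=snap("wrist","w1.png");print(pose(),ctrl.get_obs()["q"],ctrl.get_obs()["time_s"])
np.save("w1.npy",np.array([*c[:3],*c[3].ravel()]))
```

```text
[[-0.9757  0.2192 -0.0003  0.5014]
 [ 0.2192  0.9757  0.0003 -0.0456]
 [ 0.0003  0.0003 -1.      0.2809]
 [ 0.      0.      0.      1.    ]] [-0.327   0.0423  1.8078  0.0002  1.2919 -1.6769] 2.0
```

View pics/w1.png

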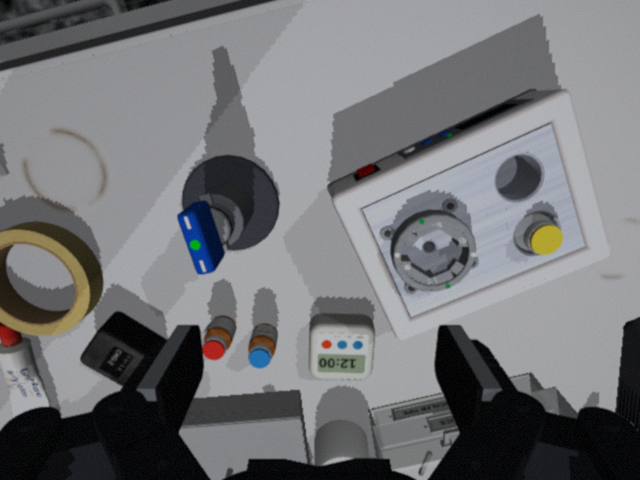

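In the wrist picture, the wing's top has its green dot at (195,245). The collar is centred near (432,248), with green marks at (422,221) and (448,286).

Run:
```python
from h import *
v=np.load("w1.npy");c=(*v[:3],v[3:].reshape(4,4));im=cv2.imread("pics/w1.png");h=cv2.cvtColor(im,cv2.COLOR_BGR2HSV)
g=cv2.inRange(h,(45,120,60),(80,255,255));n,l,s,ce=cv2.connectedComponentsWithStats(g)
for i in range(1,n):
    if s[i,4]>3:print("green",ce[i],s[i,4])
print("dot",onplane(c,195,245,.112))
wt=cv2.inRange(h,(0,0,140),(179,90,255));wt[:,:170]=0;wt[:195]=0;wt[285:]=0;wt[:,230:]=0
b=cv2.inRange(h,(105,120,60),(130,255,255));b[:,:150]=0;b[:,250:]=0
k=cv2.findNonZero(b);print("blue hull",cv2.minAreaRect(k))
hull=cv2.convexHull(k);print(cv2.approxPolyDP(hull,3,True).reshape(-1,2).tolist())
f=cv2.fillConvexPoly(np.zeros_like(b),hull,255);ins=cv2.bitwise_and(wt,f);n,l,s,ce=cv2.connectedComponentsWithStats(ins)
for i in range(1,n):
    if s[i,4]>5:print("white",ce[i],s[i,4],onplane(c,*ce[i],.112)) 
cv2.imwrite("pics/crop.png",np.hstack([cv2.resize(im[190:290,160:260],(400,400),interpolation=2),cv2.resize(im[200:300,382:482],(400,400),interpolation=2)]))
```

```text
green [449.     134.7692] 13
green [421.4667 221.1333] 15
green [194.6795 244.5897] 78
green [447.3846 285.6154] 13
dot [ 0.4838 -0.1198  0.112 ]
blue hull ((217.94345092773438, 282.84161376953125), (166.21743774414062, 33.23003387451172), 70.34617614746094)
[[249, 360], [197, 272], [178, 220], [180, 213], [200, 201], [205, 201], [218, 234]]
white [187.102  222.1224] 49 [ 0.4688 -0.1198  0.112 ]
white [216.4396 273.8623] 414 [ 0.5051 -0.1126  0.112 ]
white [202.3333 265.6222] 45 [ 0.4978 -0.1196  0.112 ]
```

View pics/crop.png

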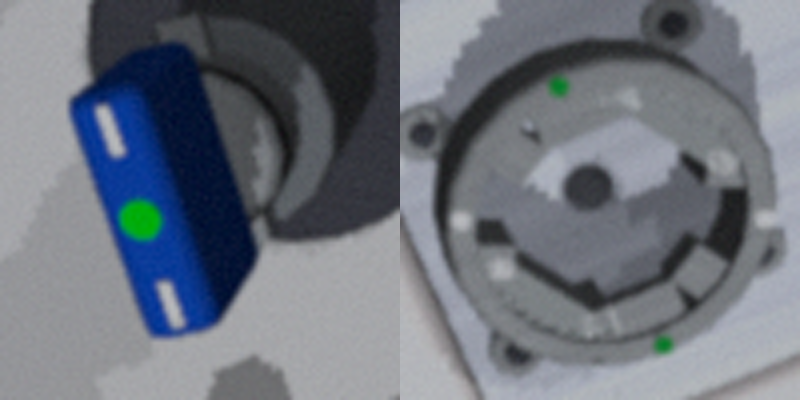

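The crop shows the wing's white bars on either side of the green dot. The collar's green marks are at (421,221) and (447,286), its white marks at (397,255) and (473.5,254.5), and the well mouth at (429,246.8).

Run:
```python
from h import *
v=np.load("w1.npy");c=(*v[:3],v[3:].reshape(4,4))
P=lambda u,v,z=.0755:onplane(c,u,v,z)[:2]
def seg(a,b,z=.0755):
    a,b=P(*a,z),P(*b,z);d=a-b;print((a+b)/2,np.linalg.norm(d),np.degrees(np.arctan2(d[1],d[0])))
seg((421.47,221.13),(447.38,285.62));seg((473.5,254.5),(397,255));seg((462.5,240.5),(407,267),.074)
print(P(429,246.75,.06))
seg((553,123),(362,207),.06)   # block front edge
```

```text
[0.5378 0.0314] 0.054326676116157636 -167.55007403257252
[0.5383 0.0317] 0.054783033911859 77.73523593211277
[0.5381 0.0316] 0.04317549472358819 105.41716359805065
[0.5375 0.0313]
[0.4818 0.0568] 0.1409194782149727 101.9391111731331
```

Call:
carry_out --steps '[0.001,-0.076,0.02,0,0,-0.228,1,0.001,-0.076,0.061,0,0,-0.228,1,0.001,-0.076,0.061,0,0,-0.228,1,0.001,-0.076,0.061,0,0,-0.228,1,0.001,-0.076,0.061,0,0,-0.228,1]'

```text
time_s: 2.5
eef_pos: [0.4848, -0.12, 0.221]
eef_rot: [0.001, -0.002, 1.0, -0.0]
wrist_force: [-0.2, 0.2, -0.1]
opening: 1.0
grasp_force: 0.0
```

```bash
cat > dot.py <<'E'
from h import *
import sys
z=float(sys.argv[1]);im,c=snap("wrist",sys.argv[2]);h=cv2.cvtColor(im,cv2.COLOR_RGB2HSV)
g=cv2.inRange(h,(45,120,60),(80,255,255));n,l,s,ce=cv2.connectedComponentsWithStats(g)
for i in range(1,n):
    if s[i,4]>30:print("green",ce[i],s[i,4],onplane(c,*ce[i],z))
b=cv2.inRange(h,(105,120,40),(130,255,255))|g
n,l,s,ce=cv2.connectedComponentsWithStats(b);i=1+np.argmax(s[1:,4]);hull=cv2.convexHull(cv2.findNonZero((l==i).astype(np.uint8)))
f=cv2.fillConvexPoly(np.zeros_like(g),hull,255);w=cv2.inRange(h,(0,0,140),(179,90,255))&f
n,l,s,ce=cv2.connectedComponentsWithStats(w);q=sorted(range(1,n),key=lambda i:-s[i,4])[:2]
p=[onplane(c,*ce[i],z) for i in q];print("white",[s[i,4] for i in q],p);d=p[0]-p[1];print("ang",np.degrees(np.arctan2(d[1],d[0])))
T=pose();print(T);o=ctrl.get_obs();print(o["q"],o["time_s"],o["wrist_force"])
E
python3 dot.py .112 w2.png
```

```text
green [319.7273 284.1488] 121 [ 0.4834 -0.1197  0.112 ]
white [np.int32(76), np.int32(71)] [array([ 0.4688, -0.1197,  0.112 ]), array([ 0.4979, -0.1195,  0.112 ])]
ang -179.65200074855255
[[-1.     -0.0055  0.0022  0.4852]
 [-0.0055  1.     -0.0007 -0.1201]
 [-0.0022 -0.0007 -1.      0.2214]
 [ 0.      0.      0.      1.    ]]
[-0.4808  0.1052  1.8708  0.0004  1.1632 -2.0573] 2.55 [0.5939 0.3605 0.2816]
```

The last joint would run out of range at the slot angle, so I'll use the half-turned grasp instead.

Call:
carry_out --steps '[0.0015,0,0,0,0,1.5,1,0.0015,0,0,0,0,1.5,1,0.0015,0,0,0,0,1.5,1,0.0015,0,0,0,0,1.5,1,0.0015,0,0,0,0,1.5,1,0.0015,0,0,0,0,1.5,1,0.0015,0,0,0,0,1.5,1,0.0015,0,0,0,0,1.5,1,0.0015,0,0,0,0,1.5,1,0.0015,0,0,0,0,2.5,1,0.0015,0,0,0,0,2.5,1,0.0015,0,0,0,0,2.5,1,0.0015,0,0,0,0,2.5,1,0.0015,0,0,0,0,2.5,1,0.0015,0,0,0,0,2.5,1,0.0015,0,0,0,0,3.1416,1,0.0015,0,0,0,0,3.1416,1,0.0015,0,0,0,0,3.1416,1,0.0015,0,0,0,0,3.1416,1,0.0015,0,0,0,0,3.1416,1]'

```text
time_s: 4.55
eef_pos: [0.4838, -0.1201, 0.2217]
eef_rot: [0.001, 0.997, 0.071, 0.001]
wrist_force: [0.2, -0.2, 0.4]
opening: 1.003
grasp_force: 0.0
```

Call:
carry_out --steps '[0,0,0,0,0,0,1,0,0,0,0,0,0,1]'

```text
time_s: 4.75
eef_pos: [0.4834, -0.1204, 0.221]
eef_rot: [0.0, 0.997, 0.076, 0.001]
wrist_force: [-0.6, -0.0, -0.1]
opening: 1.002
grasp_force: 0.0
```

```bash
python3 dot.py .112 w3.png
```

```text
green [19.4545 60.8864] 44 [0.5646 0.0129 0.112 ]
green [ 51.0278 173.9167] 36 [0.5204 0.003  0.112 ]
green [316.6364 289.3388] 121 [ 0.4833 -0.1198  0.112 ]
white [np.int32(77), np.int32(68)] [array([ 0.4979, -0.1196,  0.112 ]), array([ 0.4689, -0.12  ,  0.112 ])]
ang 0.5957524727926796
[[ 0.9886  0.1506  0.0014  0.4833]
 [ 0.1506 -0.9886 -0.0006 -0.1205]
 [ 0.0013  0.0009 -1.      0.2208]
 [ 0.      0.      0.      1.    ]]
[-0.4833  0.1028  1.8751  0.0001  1.1621  0.9363] 4.8 [0.2501 0.0435 0.3525]
```

Call:
carry_out --steps '[0,-0.0006,0,0,0,0.144,1,0,-0.0006,0.02,0,0,0.144,1,0,-0.0006,0.045,0,0,0.144,1,0,-0.0006,0.064,0,0,0.144,1,0,-0.0006,0.064,0,0,0.144,1,0,-0.0006,0.064,0,0,0.144,1]'

```text
time_s: 5.4
eef_pos: [0.4828, -0.1203, 0.1563]
eef_rot: [-0.0, 1.0, 0.002, -0.0]
wrist_force: [0.4, 0.8, 0.2]
opening: 1.0
grasp_force: 0.0
```

Call:
carry_out --steps '[0,0,0,0,0,0,0,0,0,0,0,0,0,0,0,0,0,0,0,0,0,0,0,0,0,0,0,0,0,0,0,0,0,0,0,0,0,0,0,0,0,0,0,0,0,0,0,0,0,0,0,0,0,0,0,0,0,0,0,0,0,0,0,0,0,0,0,0,0,0]'

```text
time_s: 6.4
eef_pos: [0.4828, -0.1205, 0.1561]
eef_rot: [0.0, 1.0, 0.001, 0.0]
wrist_force: [-0.2, 0.5, 4.4]
opening: 0.139
grasp_force: 61.7
```

Call:
carry_out --steps '[0,0,-0.02,0,0,0,0,0,0,-0.04,0,0,0,0,0,0,-0.065,0,0,0,0,0,0,-0.09,0,0,0,0,0,0,-0.09,0,0,0,0,0,0,-0.09,0,0,0,0,0,0,-0.09,0,0,0,0]'

```text
time_s: 7.1
eef_pos: [0.4818, -0.1199, 0.2441]
eef_rot: [-0.001, 1.0, 0.001, -0.001]
wrist_force: [-0.3, 0.4, -1.6]
opening: 0.146
grasp_force: 61.2
```

```bash
python3 dot.py .203 w4.png
```

```text
green [318.6802 371.498 ] 247 [ 0.4844 -0.12    0.203 ]
white [np.int32(157), np.int32(114)] [array([ 0.4986, -0.1201,  0.203 ]), array([ 0.4711, -0.1201,  0.203 ])]
ang 0.08744454410756726
[[ 1.      0.0028 -0.0029  0.4817]
 [ 0.0028 -1.      0.0015 -0.1199]
 [-0.0029 -0.0015 -1.      0.244 ]
 [ 0.      0.      0.      1.    ]]
[-0.4835  0.0708  1.8575  0.      1.2165  1.0845] 7.15 [ 0.2204 -0.3874 -1.1758]
```

View pics/w4.png

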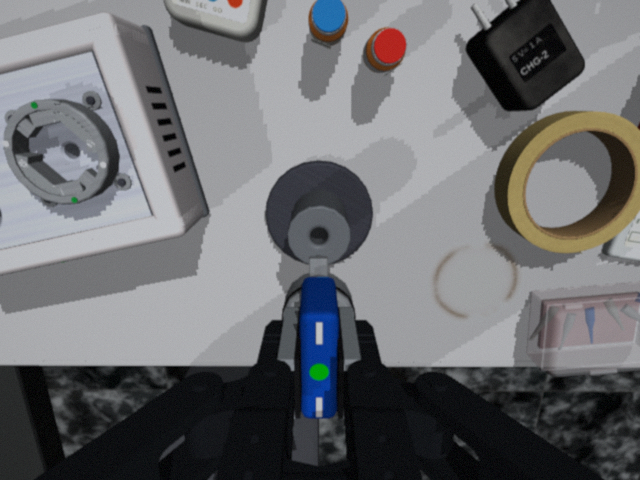

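The probe is held straight, with the wing's dot at (319,371), and it has left the stand. Next I'll carry it over the port and turn it to the slot angle.

Call:
carry_out --steps '[0.056,-0.151,0,0,0,-1.348,0,0.056,-0.151,0,0,0,-1.348,0,0.056,-0.151,0,0,0,-1.348,0,0.056,-0.151,0,0,0,-1.348,0,0.056,-0.151,0,0,0,-1.348,0,0.056,-0.151,0,0,0,-1.348,0,0.056,-0.151,0,0,0,-1.348,0,0.056,-0.151,0,0,0,-1.348,0,0.056,-0.151,0,0,0,-1.348,0,0.056,-0.151,0,0,0,-1.348,0,0.056,-0.151,0,0,0,-1.348,0,0.056,-0.151,0,0,0,-1.348,0,0.056,-0.151,0,0,0,-1.348,0]'

```text
time_s: 8.45
eef_pos: [0.5381, 0.0308, 0.2456]
eef_rot: [-0.0, 0.781, 0.624, -0.0]
wrist_force: [0.4, 0.2, -0.7]
opening: 0.142
grasp_force: 61.1
```

```bash
python3 dot.py .200 w5.png
```

```text
green [318.5772 371.5   ] 246 [0.5384 0.0296 0.2   ]
white [np.int32(78), np.int32(47)] [array([0.5351, 0.0145, 0.2   ]), array([0.5423, 0.0465, 0.2   ])]
ang -102.7198419918813
[[ 0.2196  0.9756 -0.0002  0.5382]
 [ 0.9756 -0.2196  0.      0.0308]
 [-0.     -0.0002 -1.      0.2457]
 [ 0.      0.      0.      1.    ]]
[-0.1632  0.1615  1.7529  0.      1.2274  0.0582] 8.5 [ 0.0433  0.2585 -1.406 ]
```

View pics/w5.png

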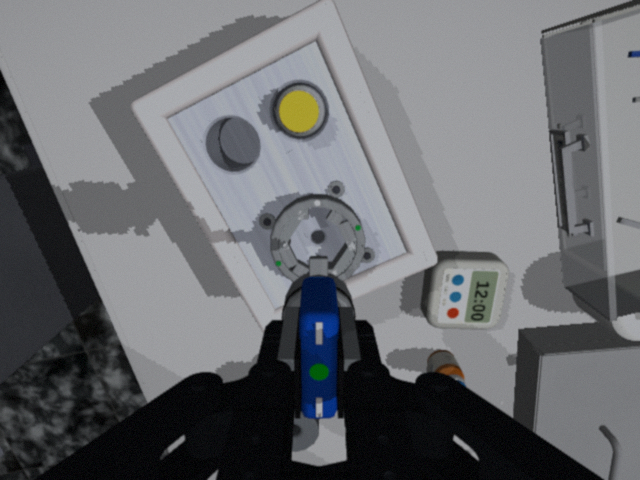

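The collar's green marks are at (358,227) and (278,263), the well mouth at (318,237), and the white slot mark at (317,203), in line with the wing.

Run:
```python
from h import *
im=cv2.imread("pics/w5.png");p=ctrl.camera_params("wrist");T=pose()
c=(240/np.tan(np.radians(p["vertical_fov"]/2)),p["cx"],p["cy"],T@np.array(p["hand_eye"]))
h=cv2.cvtColor(im,cv2.COLOR_BGR2HSV);g=cv2.inRange(h,(45,120,60),(80,255,255));n,l,s,ce=cv2.connectedComponentsWithStats(g)
q=[ce[i] for i in range(1,n) if s[i,4]>5 and ce[i][1]<300];P=[onplane(c,*x,.0755) for x in q];print(q,P)
m=(P[0]+P[1])/2;d=P[0]-P[1];print("mid",m,np.linalg.norm(d),np.degrees(np.arctan2(d[1],d[0])))
print("well",onplane(c,318,237,.06)," expected tcp px at rim height",proj(c,[T[0,3],T[1,3],.06]))
# rod tip: lowest visible rod row, tip expected
print("tip px expected",proj(c,[*(T@[.0005,0,0,1])[:2],T[2,3]-.0963-.0505]))
r=im[200:290,300:340]; print(r[50:62,18].tolist())
```

```text
[array([357.6316, 227.2105]), array([278., 263.])] [array([0.5646, 0.0373, 0.0755]), array([0.5112, 0.0252, 0.0755])]
mid [0.5379 0.0312 0.0755] 0.054741068000409315 12.770739677897492
well [0.5384 0.0316 0.06  ]  expected tcp px at rim height (np.float64(317.9192655259341), np.float64(238.19678779545538))
tip px expected (np.float64(317.77348027003285), np.float64(258.72442832849947))
[[138, 130, 126], [142, 131, 128], [137, 126, 123], [125, 115, 109], [104, 97, 92], [70, 64, 61], [47, 46, 45], [50, 47, 47], [71, 68, 65], [99, 96, 93], [116, 112, 111], [123, 117, 114]]
```

Call:
carry_out --steps '[0,0,0.02,0,0,0,0,0,0,0.03,0,0,0,0,0,0,0.036,0,0,0,0,0,0,0.04,0,0,0,0,0,0,0.044,0,0,0,0,0,0,0.047,0,0,0,0,0,0,0.05,0,0,0,0,0,0,0.05,0,0,0,0]'

```text
time_s: 9.3
eef_pos: [0.5381, 0.0308, 0.1957]
eef_rot: [-0.0, 0.78, 0.625, -0.0]
wrist_force: [0.3, -0.4, -1.6]
opening: 0.142
grasp_force: 61.2
```

Call:
carry_out --steps '[0,0,0.006,0,0,0,0,0,0,0.012,0,0,0,0,0,0,0.018,0,0,0,0,0,0,0.024,0,0,0,0,0,0,0.027,0,0,0,0,0,0,0.03,0,0,0,0,0,0,0.03,0,0,0,0]'

```text
time_s: 10.0
eef_pos: [0.5381, 0.0308, 0.1658]
eef_rot: [-0.0, 0.78, 0.625, -0.0]
wrist_force: [-0.8, 0.5, 1.9]
opening: 0.14
grasp_force: 61.5
```

Call:
carry_out --steps '[0,0,0.002,0,0,0,0,0,0,0.004,0,0,0,0,0,0,0.006,0,0,0,0,0,0,0.008,0,0,0,0,0,0,0.008,0,0,0,0]'

```text
time_s: 10.5
eef_pos: [0.5382, 0.0308, 0.1578]
eef_rot: [-0.0, 0.78, 0.625, 0.0]
wrist_force: [-2.7, -0.5, 3.8]
opening: 0.138
grasp_force: 61.9
```

Call:
carry_out --steps '[0,0,0.001,0,0,0,0,0,0,0.0015,0,0,0,0,0,0,0.0015,0,0,0,0]'

```text
time_s: 10.8
eef_pos: [0.5383, 0.0308, 0.1566]
eef_rot: [0.0, 0.78, 0.625, 0.0]
wrist_force: [-3.1, 0.7, 5.5]
opening: 0.143
grasp_force: 62.2
```

Call:
carry_out --steps '[0,0,0.0006,0,0,0,0,0,0,0.0006,0,0,0,0,0,0,0.0006,0,0,0,0]'

```text
time_s: 11.1
eef_pos: [0.5383, 0.0308, 0.1564]
eef_rot: [0.0, 0.78, 0.625, 0.0]
wrist_force: [-5.6, -0.1, 9.3]
opening: 0.137
grasp_force: 62.7
```

Call:
carry_out --steps '[0,-0.0006,0.0003,0,0,0,0,0,-0.0006,0.0004,0,0,0,0,0,-0.0006,0.0004,0,0,0,0]'

```text
time_s: 11.4
eef_pos: [0.5382, 0.0308, 0.1563]
eef_rot: [0.001, 0.78, 0.625, 0.0]
wrist_force: [-4.1, 1.1, 8.9]
opening: 0.138
grasp_force: 62.8
```

Call:
carry_out --steps '[0,-0.0005,0.0004,0,0,0,0,0,-0.0005,0.0004,0,0,0,0,0,-0.0005,0.0004,0,0,0,0,0,-0.0005,0.0004,0,0,0,0]'

```text
time_s: 11.8
eef_pos: [0.538, 0.0308, 0.1563]
eef_rot: [0.001, 0.78, 0.625, 0.001]
wrist_force: [-3.5, 0.7, 10.0]
opening: 0.14
grasp_force: 63.1
```

Call:
carry_out --steps '[0,-0.0005,0.0005,0,0,0,0,0,-0.0005,0.001,0,0,0,0,0,-0.0005,0.001,0,0,0,0,0,-0.0005,0.001,0,0,0,0]'

```text
time_s: 12.2
eef_pos: [0.538, 0.0309, 0.1559]
eef_rot: [0.001, 0.78, 0.625, 0.001]
wrist_force: [-4.1, 0.9, 14.9]
opening: 0.14
grasp_force: 63.5
```

Call:
carry_out --steps '[0,0,0,0,0,0,0,0,0,0,0,0,0,0,0,0,0,0,0,0,0,0,0,0,0,0,0,0,0,0,0,0,0,0,0,0,0,0,0,0,0,0,0,0,0,0,0,0,0,0,0,0,0,0,0,0,0,0,0,0,0,0,0,0,0,0,0,0,0,0]'

```text
time_s: 13.2
eef_pos: [0.538, 0.0309, 0.1559]
eef_rot: [0.001, 0.78, 0.625, 0.001]
wrist_force: [-4.4, 0.4, 14.6]
opening: 0.14
grasp_force: 63.5
```

Call:
carry_out --steps '[0,0,0,0,0,0.06,0,0,0,0,0,0,0.12,0,0,0,0,0,0,0.18,0,0,0,0,0,0,0.24,0,0,0,0,0,0,0.3,0]'

```text
time_s: 13.7
eef_pos: [0.5383, 0.0309, 0.156]
eef_rot: [0.001, 0.866, 0.501, 0.002]
wrist_force: [-3.2, 1.0, 14.0]
opening: 0.14
grasp_force: 63.4
```

Call:
carry_out --steps '[0,0,0,0,0,0.07,0,0,0,0,0,0,0.14,0,0,0,0,0,0,0.21,0,0,0,0,0,0,0.28,0,0,0,0,0,0,0.35,0,0,0,0,0,0,0.42,0,0,0,0,0,0,0.49,0,0,0,0,0,0,0.56,0,0,0,0,0,0,0.63,0,0,0,0,0,0,0.7,0,0,0,0,0,0,0.76,0,0,0,0,0,0,0.81,0,0,0,0,0,0,0.81,0,0,0,0,0,0,0.81,0]'

```text
time_s: 15.1
eef_pos: [0.5381, 0.0311, 0.156]
eef_rot: [0.0, 0.993, 0.12, 0.002]
wrist_force: [-3.6, 1.6, 14.0]
opening: 0.139
grasp_force: 63.5
```

```bash
python3 dot.py .1115 w6.png; python3 -c "
from h import *
print(ctrl.get_obs()['torque'])"
```

```text
green [318.5472 258.434 ] 53 [0.5774 0.0405 0.1115]
green [318.7177 371.4919] 248 [0.5386 0.0309 0.1115]
white [np.int32(155)] [array([0.5528, 0.0343, 0.1115])]
[ 0.2704  0.7994 -0.0466]Traceback (most recent call last):
  File "dot.py", line 11, in <module>
    p=[onplane(c,*ce[i],z) for i in q];print("white",[s[i,4] for i in q],p);d=p[0]-p[1];print("ang",np.degrees(np.arctan2(d[1],d[0])))
                                                                                   ~^^^
IndexError: list index out of range
```

Call:
carry_out --steps '[0,0,-0.001,0,0,0,0,0,0,-0.002,0,0,0,0,0,0,-0.003,0,0,0,0,0,0,-0.004,0,0,0,0,0,0,-0.0045,0,0,0,0,0,0,-0.0045,0,0,0,0]'

```text
time_s: 15.75
eef_pos: [0.5374, 0.031, 0.1589]
eef_rot: [0.0, 0.993, 0.12, 0.001]
wrist_force: [2.7, 0.1, 3.7]
opening: 0.141
grasp_force: 62.0
```

Call:
carry_out --steps '[0,0,0,0,0,0,0.5,0,0,0,0,0,0,1,0,0,0,0,0,0,1,0,0,0,0,0,0,1,0,0,0,0,0,0,1,0,0,0,0,0,0,1,0,0,0,0,0,0,1,0,0,0,0,0,0,1,0,0,-0.02,0,0,0,1,0,0,-0.05,0,0,0,1,0,0,-0.08,0,0,0,1,0,0,-0.1,0,0,0,1,0,0,-0.1,0,0,0,1,0,0,-0.1,0,0,0,1]'

```text
time_s: 17.15
eef_pos: [0.5366, 0.0311, 0.2584]
eef_rot: [0.0, 0.993, 0.12, 0.0]
wrist_force: [-0.8, -0.2, -0.3]
opening: 1.002
grasp_force: 0.0
```

```bash
python3 dot.py .1165 w7.png; python3 -c "
import cv2;im=cv2.imread('pics/w7.png');cv2.imwrite('pics/w7c.png',im[100:400,140:500])"
```

```text
green [318.9053 259.1684] 95 [0.5393 0.0313 0.1165]
white [np.int32(56), np.int32(51)] [array([0.5536, 0.0351, 0.1165]), array([0.5253, 0.0276, 0.1165])]
ang 14.926997238962464
[[ 0.9712  0.2385 -0.0014  0.5361]
 [ 0.2385 -0.9712  0.0003  0.0312]
 [-0.0013 -0.0006 -1.      0.2575]
 [ 0.      0.      0.      1.    ]]
[-0.163   0.1441  1.7473  0.      1.2516  1.167 ] 17.2 [ 0.4148 -1.105  -0.3891]
```

View pics/w7c.png

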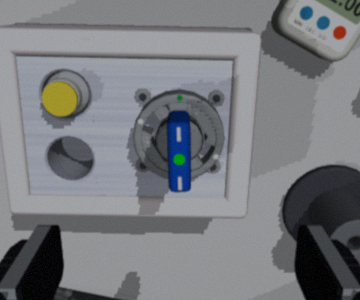

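The wing at (320,259) is in line with the green mark. The probe stands upright and the gripper is clear.

```bash
python3 -c "
from bench import ctrl
print(ctrl.hand_in())"
```

```text
the job is handed in; nothing more can be done
None
```

I handed the job in at about 17 s: the probe was pressed at about 16 N, turned to the green marks (about 2° off) and released; it looks upright and locked, though I didn't measure the cap's lift and no verdict came back.

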